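Reseat the filter drawer and set the air valve two turns open

TASK

The filter of the little bench air-filter box has been changed: push its open drawer fully home until it snaps into its catch, then take the handwheel on top by its upright handle and turn it clockwise (seen from above) all the way to its stop, and from there back it off exactly two full turns counter-clockwise. Finish while still holding the handle between the fingers, with the wheel at rest at that setting, and leave the other things on the bench where they lie.

Things in the scene. Friction and masses are not known exactly. Their poses are not given: they have to be found in the camera images.
- filter_box: the grey sheet-metal air-filter box, fixed to the bench: 160 (x) x 130 (y) x 80 mm high. Origin: centre of its underside. Its -x side (towards the robot) is the front with the drawer, z up; the box may be turned a little about z. A short round pipe stub (54 mm) stands 36 mm out of its back. A wooden chest, 190 mm high, stands between robot and box (far side at x = 0.38): keep the hand beyond it
- drawer_front (a point): centre line point of the outer face of the drawer's steel front plate, 55 mm above the bench: a good place to push (towards the box's own +x). The plate is 120 mm wide, from 11 to 73 mm above the bench, 5 mm thick, and when home stands just in front of the box's front edges. A finger lip, 60 mm wide, stands 9 mm out of the plate at 16 to 20 mm above the bench, so push above it
- drawer (a joint): how far the filter drawer stands open, m: 0 = home, grows as it is pulled out; at the start 0.030 to 0.050. Slides along the box's x with about 1.2 N of friction; about 10 mm before home it meets a sprung ball catch that must be overcome (about 6 N in all; a push of 15 to 20 N is safe), then it snaps home
- valve_axis (a point): point on the upright turning axis of the valve handwheel, at half the height of its handle, 165 mm above the bench. The axis stands on the box's middle line, 105 mm behind its front edge. Dark iron wheel, 91 mm outer diameter, rim top 138 mm above the bench
- valve_handle (a point): centre (half height) of the upright black barrel handle on the wheel's rim, 40 mm from the axis; it goes round with the wheel. The barrel is 22 mm thick and 46 mm high (142 to 188 mm above the bench), axis vertical, and spins freely on its own pin, so a gripper can carry it round without turning
- valve (a joint): opening of the valve, rad, through several turns: 0 = the closed stop, grows counter-clockwise seen from above; two turns open = 12.57; open stop at 18.5. At the start 3.5 to 9.5. The direction in which the handle points at the closed stop differs from start to start. Friction takes about 2 N at the handle
- valve_grip: the black barrel handle itself (the part to be held at the end). Origin: centre of its underside, 142 mm above the bench
- doming_block: dark steel cube with domed hollows, 50 mm, loose, left of the box; leave alone. Origin at its underside
- wax_block: amber wax block 30 x 62 x 18 mm, loose, right of the box; leave alone. Origin at its underside
- calliper: flat steel calliper 58 x 166 x 6 mm, loose, behind the box; leave alone. Origin at its underside
- matchbox: matchbox 36 x 52 x 14 mm, loose, on the right; leave alone. Origin at its underside
- loupe: black eyeglass loupe, 37 mm across, 26 mm high, loose, on the right; leave alone. Origin at its underside
- side_cutter: side cutter with black handles 57 x 94 x 16 mm, loose, on the left; leave alone. Origin at its underside

How it is judged:
On the way, in this order (a step that is already met when the one before it is completed fails the run):
1. the drawer is fully home in its catch (value of joint drawer below 0.002 m), for 0.2 s.
2. then the valve is turned clockwise to its closed stop, the drawer still home (value of joint drawer below 0.002 m and value of joint valve below 0.1 rad), for 0.1 s.
At the end, for the whole second after the job is handed in: the drawer is home (within 2 mm); the valve is at rest two turns (12.57 rad) open from its closed stop, within 0.26 rad (15 degrees); the gripper still holds the barrel handle: more than 3 N between fingers and handle, grasp point within 35 mm of its centre (value of joint drawer below 0.002 m and value of joint valve between 12.306 and 12.826 rad and velocity of joint valve between -0.1 and 0.1 rad/s and contact force between the fingers and valve_grip above 3 N and distance between the grasp point and valve_handle below 0.035 m); the arm keeps its last pose, push and grip.
It fails at once if a bystander (doming block, wax block, calliper, matchbox, loupe or side cutter) is shoved more than 25 mm (distance of any of doming_block, wax_block, calliper, matchbox, loupe, side_cutter from where it was at the start of the episode above 0.025 m).
It also fails if it takes over 72 s, if anything falls off the work surface, if the arm or the gripper's body presses on something with over 40 N, if the wrist force passes 120 N, or if a joint passes its speed limit or range.

ROBOT

A 7-joint arm with a two-finger parallel gripper is mounted at the origin on a cart in front of the work surface, level with it; the furniture and walls round the work are solid. World frame = base frame: x ahead of the robot, y to its left, z up, the work surface at z = 0. Lengths are in m, angles in rad, forces in N, time in s.
With the tool pointing down it reaches from about 0.425 to 0.875 m from the base axis. Payload 4.7 kg.
Tool frame: the origin (TCP) lies at the centre of the arm's flange, where the gripper is bolted on; the fingertips stand 182 mm ahead of it and the grasp point (between the pads) lies ahead of it (ctrl.hold_point_z is the z of the grasp point in the tool frame, in m); z points along the fingers, y is the direction in which the jaws open and shut (so a half turn about z gives the same grasp; the last joint's range is limited). The gripper opens to 87 mm and grips with 3 to 60 N. Pads are 19 mm wide; open, the fingers measure 117 mm over their backs; the gripper's body (75 mm by 190 mm) begins 51 mm behind the grasp point.
Start: joints at [-1.168, 0.321, -0.07, 1.45, 0.023, 1.371, -0.057], TCP at [0.246, 0.601, 0.405] pointing down, gripper open.
Joint ranges: [-2.86, 2.86], [-0.3, 2.09], [-1.38, 1.24], [0.06, 2.45], [-1.56, 4.7], [0.09, 2.05], [-2.69, 2.69]. Speed limits (rad/s): [2.57, 2.57, 3.14, 3.14, 3.14, 3.14, 3.14].

INTERFACE

Orientations are given as a rotation vector (axis times angle).
In Python, from bench import get_state, imaging, workorder, ctrl gives the robot as it stands.
- The arm moves only by the tool step_arm, never from a script. Its argument "increments" is a list of rows, each an object of numbers: "claw": the opening, from 0 (shut) to 1 (fully open); "tx", "ty", "tz": the shift along the tool's x, y, z in m; "spin": the turn about the tool's z in degrees. A call has 1 to 8 rows; each row is the pose to reach, as a shift and turn from the pose commanded when the call began, along the tool's axes at that moment; what a row does not reach only later rows make up. A row lasts 1/12 s, in which the tool goes at most 41.7 mm and 7.16 degrees, less where a joint would pass 70% of its speed; a pose out of reach is approached as far as the arm can. A call with a gripper value outside its range is refused whole. The fingers move at their own pace and stop on an object; "force" is the grip in N (left out, the last holds). Time passes only in rows, so rows that repeat a pose let the fingers close. It gives the time, the measured TCP pose, the force and the opening at its end, in the units of the state.
- get_state(): the state, without advancing time (a new reading comes with each control period).
- imaging.get_image(name): name is "scene" or "side" or "wrist"; returns the picture (400x640x3 uint8, blue, green, red); there is no depth.
- imaging.camera_params(name): a dict with "intrinsics" (3x3 intrinsics, pixels), "camera_from_world" (4x4, takes a point from world to camera coordinates). Camera axes: x right, y down, z forward; pixel columns grow to the right and rows downward; lengths in m; the calibration is good to about 2 mm. A picture is of the moment at which its call begins: read the wrist's pose just before it. camera_params takes no time and is no camera call; for the wrist camera it gives the pose at the moment of the call.
- workorder.close_job(): hands the job in, once; it reports no verdict.
The state is a dict: "time": time; "joint_positions": joint angles; "qd": joint speeds; "joint_torque": joint torques, N m; "position": TCP position; "tool_rot": TCP orientation; "ft_force": force on the tool from outside, world axes, zero at the start; "torque": the same for the moment, N m; "grip_width": opening from 0.0 (shut) to 1.0 (fully open).
Only numpy, scipy, OpenCV 4.12 (cv2) and the standard library are available. Lean on these libraries where they do the work, as an engineer would, in place of code of your own. Each camera call takes 0.05 s, during which the arm holds its last target. There are 200 camera calls.

## Working session

There is one attempt and no reset: what is moved stays moved. The work goes in short steps, Python scripts to look and compute and a tool call to move; the robot and the scene stay as the last step left them, time stands still between calls to the robot, and variables do not carry over. Pictures are saved under pics/ and viewed, on a budget of 10 in all, crops included, one or two more only if the job needs it, and the job is handed in when it is done.

Besides the shell and the picture viewer there is one more tool, called as name(argument=value, ...), one argument or row to a line, values as JSON. step_arm: Moves the arm, as the interface text tells. Its arguments: {"type":"object","properties":{"increments":{"type":"array"},"force":{"type":"number"}},"required":["increments"]}

```bash
mkdir -p pics; ls
cat > h.py <<'E'
import numpy as np, cv2
from scipy.spatial.transform import Rotation as R
from bench import get_state, imaging, workorder, ctrl
def proj(n,p):
    c=imaging.camera_params(n);K=np.array(c["intrinsics"]);T=np.array(c["camera_from_world"])
    q=K@(T[:3,:3]@np.array(p)+T[:3,3]);return q[:2]/q[2]
def ray(n,u,v,z,c=None):
    c=c or imaging.camera_params(n);K=np.array(c["intrinsics"]);T=np.array(c["camera_from_world"])
    d=T[:3,:3].T@np.linalg.inv(K)@[u,v,1];o=-T[:3,:3].T@T[:3,3]
    return o+d*(z-o[2])/d[2]
E
python3 - <<'E'
from h import *
s=get_state();print({k:np.round(v,3) for k,v in s.items()},ctrl.hold_point_z)
print(np.round(R.from_rotvec(s['tool_rot']).as_matrix(),3))
for n in ["scene","side"]:
    cv2.imwrite(f"pics/{n}0.png",imaging.get_image(n));c=imaging.camera_params(n);print(n,np.round(-np.array(c["camera_from_world"])[:3,:3].T@np.array(c["camera_from_world"])[:3,3],3))
E
```

```text
pics
{'time': np.float64(0.0), 'joint_positions': array([-1.168,  0.322, -0.07 ,  1.452,  0.023,  1.371, -0.057]), 'qd': array([ 0.   , -0.   , -0.   , -0.001, -0.   , -0.001,  0.001]), 'joint_torque': array([-1.0000e-03, -4.9127e+01, -4.0400e-01, -3.1253e+01, -6.4000e-02,
        4.4000e-02,  0.0000e+00]), 'position': array([0.246, 0.601, 0.404]), 'tool_rot': array([-6.070e-01, -3.082e+00,  3.000e-03]), 'ft_force': array([ 0.223, -0.029, -0.269]), 'torque': array([-0.026,  0.07 , -0.012]), 'grip_width': np.float64(1.0)} 0.1635
[[-0.925  0.379 -0.001]
 [ 0.379  0.925 -0.002]
 [-0.    -0.002 -1.   ]]
scene [ 0.129 -0.879  0.917]
side [0.37  0.655 0.773]
```

View pics/scene0.png

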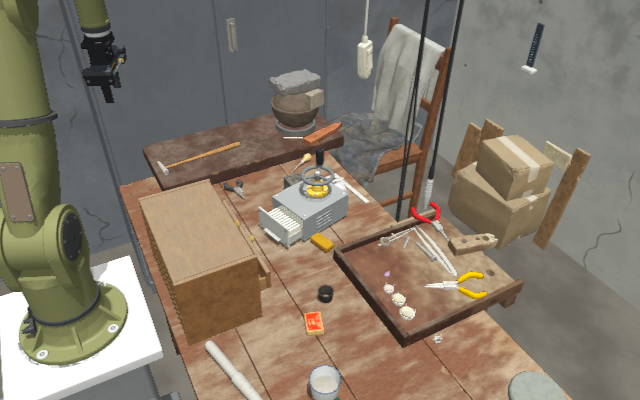

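View pics/side0.png

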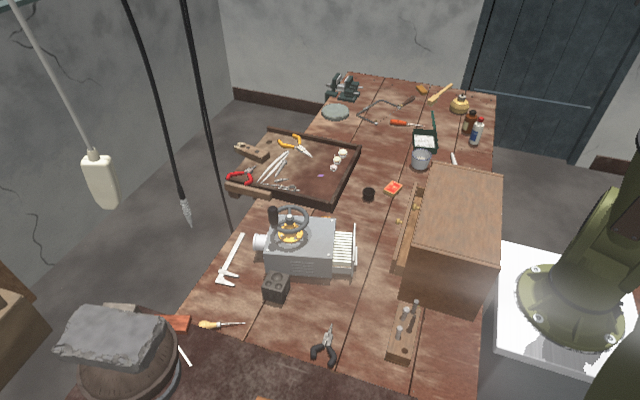

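Scene view: box around (305,205), with the black handle at (320,158). Side view: box around (300,240), with the handle at (273,216). The drawer is open towards the chest. I'll enlarge both views.

Run:
```python
from h import *
a=cv2.imread("pics/scene0.png")[140:255,250:380];b=cv2.imread("pics/side0.png")[195:310,240:370]
f=lambda i:cv2.resize(i,None,fx=5,fy=5,interpolation=cv2.INTER_CUBIC)[:575]
f=lambda i:cv2.resize(i,(520,460),interpolation=cv2.INTER_CUBIC)
o=np.hstack([cv2.resize(a,(400,354),interpolation=3),cv2.resize(b,(400,354),interpolation=3)])
cv2.imwrite("pics/crop0.png",o)
# rough ray casts
print(ray("scene",320,158,.165),ray("side",273,216,.165))
```

```text
[0.66447465 0.10174063 0.165     ] [0.66836355 0.11693308 0.165     ]
```

View pics/crop0.png

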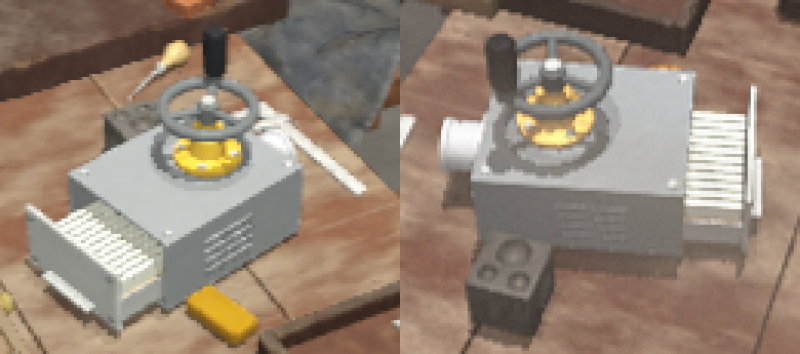

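Run:
```python
from h import *
P=lambda n,x,y:(250+x/3.077,140+y/3.077) if n=="scene" else (240+(x-400)/3.077,195+y/3.077)
for nm,n,x,y,z in [("FL","scene",69,178,.08),("FR","scene",163,235,.08),("BR","scene",300,165,.08),
 ("FL","side",683,196,.08),("FR","side",695,75,.08),("BL","side",474,184,.08),
 ("handle","scene",214,53,.165),("handle","side",502,66,.165),("wheel","scene",208,108,.132),("wheel","side",556,72,.132),
 ("plateL","scene",27,208,.073),("plateR","scene",120,270,.073),("plateR","side",755,87,.073)]:
  print(nm,n,np.round(ray(n,*P(n,x,y),z),3))
```

```text
FL scene [0.525 0.105 0.08 ]
FR scene [0.563 0.    0.08 ]
BR scene [0.71  0.029 0.08 ]
FL side [0.528 0.12  0.08 ]
FR side [ 0.558 -0.001  0.08 ]
BL side [0.677 0.162 0.08 ]
handle scene [0.665 0.105 0.165]
handle side [0.667 0.118 0.165]
wheel scene [0.645 0.077 0.132]
wheel side [0.643 0.081 0.132]
plateL scene [0.48  0.092 0.073]
plateR scene [ 0.516 -0.015  0.073]
plateR side [ 0.511 -0.012  0.073]
```

Measured so far:
- Box yaw is about 15°, with the front midpoint at about (.543,.056).
- The wheel axis is at about (.644,.081). The handle is at about (.666,.112), 39 mm from the axis against 40 mm given.
- The drawer is open about 43 mm.

Next I move above the push start point, (.463,.030).

step_arm(
  increments=[
    {"tx": -0.025,"ty": -0.027,"spin": -4,"claw": 0},
    {"tx": -0.05,"ty": -0.054,"spin": -9,"claw": 0},
    {"tx": -0.077,"ty": -0.082,"spin": -14,"claw": 0},
    {"tx": -0.104,"ty": -0.11,"spin": -19,"claw": 0},
    {"tx": -0.131,"ty": -0.14,"spin": -24,"claw": 0},
    {"tx": -0.158,"ty": -0.168,"spin": -29,"claw": 0},
    {"tx": -0.185,"ty": -0.196,"spin": -34,"claw": 0},
    {"tx": -0.209,"ty": -0.223,"spin": -37,"claw": 0},
  ],
)

```text
invalid input at $.increments[0]: expected keys claw, tx, ty, tz, spin
```

```bash
cat >> h.py <<'E'
def st():
    s=get_state();M=R.from_rotvec(s['tool_rot']).as_matrix()
    print("t",round(float(s['time']),2),"pos",np.round(s['position'],4),"ang_y",round(float(np.degrees(np.arctan2(M[1,1],M[0,1]))),1),"F",np.round(s['ft_force'],1),"w",round(float(s['grip_width']),3),"q",np.round(s['joint_positions'],2))
    return s,M
def to(x,y,z):
    s,M=st();print("move",np.round(M.T@(np.array([x,y,z])-s['position']),4))
E
python3 -c "
from h import *
to(.463,.03,.405)"
```

```text
t 0.1 pos [0.2464 0.6013 0.4038] ang_y 67.7 F [0.4 0.4 0.9] w 1.001 q [-1.17  0.32 -0.07  1.45  0.02  1.37 -0.06]
move [-4.170e-01 -4.466e-01 -4.000e-04]
```

step_arm(
  increments=[
    {"tx": -0.025,"ty": -0.027,"tz": 0,"spin": -4,"claw": 0},
    {"tx": -0.05,"ty": -0.054,"tz": 0,"spin": -9,"claw": 0},
    {"tx": -0.077,"ty": -0.082,"tz": 0,"spin": -14,"claw": 0},
    {"tx": -0.104,"ty": -0.11,"tz": 0,"spin": -19,"claw": 0},
    {"tx": -0.131,"ty": -0.14,"tz": 0,"spin": -24,"claw": 0},
    {"tx": -0.158,"ty": -0.168,"tz": 0,"spin": -29,"claw": 0},
    {"tx": -0.185,"ty": -0.196,"tz": 0,"spin": -34,"claw": 0},
    {"tx": -0.209,"ty": -0.223,"tz": 0,"spin": -37,"claw": 0},
  ],
)

```text
time: 0.77
position: [0.3559, 0.3134, 0.4045]
tool_rot: [0.407, -3.115, 0.001]
ft_force: [1.2, 0.2, -0.3]
grip_width: 0.479
```

```bash
python3 -c "
from h import *
to(.463,.03,.405)"
```

```text
t 0.77 pos [0.3559 0.3134 0.4045] ang_y 104.9 F [ 1.2  0.2 -0.3] w 0.479 q [-0.85 -0.05  0.07  1.87  0.    1.32  1.05]
move [-0.0306 -0.3014 -0.0004]
```

step_arm(
  increments=[
    {"tx": -0.004,"ty": -0.04,"tz": 0,"spin": 0,"claw": 0},
    {"tx": -0.008,"ty": -0.08,"tz": 0,"spin": 0,"claw": 0},
    {"tx": -0.012,"ty": -0.12,"tz": 0,"spin": 0,"claw": 0},
    {"tx": -0.016,"ty": -0.16,"tz": 0,"spin": 0,"claw": 0},
    {"tx": -0.02,"ty": -0.2,"tz": 0,"spin": 0,"claw": 0},
    {"tx": -0.024,"ty": -0.24,"tz": 0,"spin": 0,"claw": 0},
    {"tx": -0.028,"ty": -0.28,"tz": 0,"spin": 0,"claw": 0},
    {"tx": -0.031,"ty": -0.301,"tz": 0,"spin": 0,"claw": 0},
  ],
)

```text
time: 1.43
position: [0.4623, 0.0275, 0.4048]
tool_rot: [-0.394, 3.116, -0.002]
ft_force: [0.6, 0.7, 0.3]
grip_width: 0.004
```

```bash
python3 -c "
from h import *
to(.463,.03,.227)
cv2.imwrite('pics/w1.png',imaging.get_image('wrist'))
for p in [(.497,.039,.073),(.543,.056,.08),(.644,.081,.165),(.666,.112,.165)]: print(np.round(proj('wrist',p)))"
```

```text
t 1.43 pos [0.4623 0.0275 0.4048] ang_y 104.4 F [0.6 0.7 0.3] w 0.004 q [-0.57 -0.1   0.43  1.91  0.05  1.33  1.67]
move [-0.0012  0.0025  0.1778]
[323. 221.]
[327. 264.]
[328. 406.]
[354. 430.]
```

View pics/w1.png

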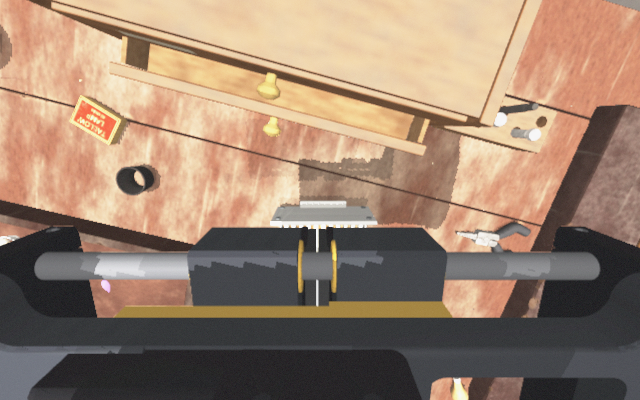

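The drawer front plate is at (323,215), where predicted. The chest has a small open drawer with brass knobs at (270,85) and (272,127), and I check that clearance before lowering.

```bash
python3 -c "
from h import *
for z in (0.03,.06,.1,.13,.16): print(z,np.round(ray('wrist',272,130,z),3),np.round(ray('scene',252,238,z),3),np.round(ray('side',398,220,z),3), 'edge',np.round(ray('wrist',300,120,z),3))
print(ray('wrist',323,208,.073),ray('wrist',323,218,.073))"
```

```text
0.03 [ 0.418 -0.042  0.03 ] [0.435 0.037 0.03 ] [ 0.416 -0.104  0.03 ] edge [ 0.399 -0.013  0.03 ]
0.06 [ 0.416 -0.038  0.06 ] [0.425 0.006 0.06 ] [ 0.414 -0.073  0.06 ] edge [ 0.398 -0.011  0.06 ]
0.1 [ 0.413 -0.032  0.1  ] [ 0.411 -0.035  0.1  ] [ 0.411 -0.032  0.1  ] edge [ 0.398 -0.009  0.1  ]
0.13 [ 0.411 -0.028  0.13 ] [ 0.401 -0.066  0.13 ] [ 0.409 -0.002  0.13 ] edge [ 0.398 -0.007  0.13 ]
0.16 [ 0.409 -0.024  0.16 ] [ 0.391 -0.097  0.16 ] [0.408 0.029 0.16 ] edge [ 0.397 -0.005  0.16 ]
[0.48277972 0.0357649  0.073     ] [0.49396575 0.03865719 0.073     ]
```

```bash
python3 -c "
from h import *
s,M=st();T=np.array(imaging.camera_params('wrist')['camera_from_world']);o=-T[:3,:3].T@T[:3,3]
print(np.round(M.T@(o-s['position']),3))
to(.471,.032,.233)"
```

```text
t 1.48 pos [0.4633 0.025  0.4049] ang_y 104.2 F [ 0.8 -2.6 -0.3] w 0.004 q [-0.57 -0.1   0.43  1.9   0.05  1.33  1.67]
[ 0.07  -0.     0.021]
t 1.48 pos [0.4633 0.025  0.4049] ang_y 104.2 F [ 0.8 -2.6 -0.3] w 0.004 q [-0.57 -0.1   0.43  1.9   0.05  1.33  1.67]
move [-0.0091  0.0054  0.1718]
```

step_arm(
  increments=[
    {"tx": -0.009,"ty": 0.005,"tz": 0.02,"spin": 0,"claw": 0},
    {"tx": -0.009,"ty": 0.005,"tz": 0.045,"spin": 0,"claw": 0},
    {"tx": -0.009,"ty": 0.005,"tz": 0.07,"spin": 0,"claw": 0},
    {"tx": -0.009,"ty": 0.005,"tz": 0.095,"spin": 0,"claw": 0},
    {"tx": -0.009,"ty": 0.005,"tz": 0.12,"spin": 0,"claw": 0},
    {"tx": -0.009,"ty": 0.005,"tz": 0.145,"spin": 0,"claw": 0},
    {"tx": -0.009,"ty": 0.005,"tz": 0.165,"spin": 0,"claw": 0},
    {"tx": -0.009,"ty": 0.005,"tz": 0.172,"spin": 0,"claw": 0},
  ],
)

```text
time: 2.15
position: [0.4674, 0.04, 0.2296]
tool_rot: [0.402, -3.11, 0.001]
ft_force: [-0.6, 0.0, -0.0]
grip_width: 0.003
```

step_arm(
  increments=[
    {"tx": -0.004,"ty": 0,"tz": 0,"spin": 0,"claw": 0},
    {"tx": -0.008,"ty": 0,"tz": 0,"spin": 0,"claw": 0},
    {"tx": -0.012,"ty": 0,"tz": 0,"spin": 0,"claw": 0},
    {"tx": -0.016,"ty": 0,"tz": 0,"spin": 0,"claw": 0},
    {"tx": -0.02,"ty": 0,"tz": 0,"spin": 0,"claw": 0},
    {"tx": -0.024,"ty": 0,"tz": 0,"spin": 0,"claw": 0},
    {"tx": -0.028,"ty": 0,"tz": 0,"spin": 0,"claw": 0},
    {"tx": -0.032,"ty": 0,"tz": 0,"spin": 0,"claw": 0},
  ],
)

```text
time: 2.82
position: [0.5006, 0.048, 0.233]
tool_rot: [-0.403, 3.116, 0.0]
ft_force: [-1.2, -0.8, 1.2]
grip_width: 0.008
```

```bash
python3 -c "
from h import *
s,M=st();g=s['position']+M[:,2]*.182;print('tip',np.round(g,4))
print('dist along boxx from tip centre to box front', (np.array([.543,.056])-g[:2])@[.966,.259])"
```

```text
t 2.82 pos [0.5006 0.048  0.233 ] ang_y 104.7 F [-1.2 -0.8  1.2] w 0.008 q [-0.56  0.18  0.44  2.02 -0.09  0.97  1.76]
tip [0.5006 0.0481 0.051 ]
dist along boxx from tip centre to box front 0.043000272579850236
```

step_arm(
  increments=[
    {"tx": -0.003,"ty": 0,"tz": 0,"spin": 0,"claw": 0},
    {"tx": -0.006,"ty": 0,"tz": 0,"spin": 0,"claw": 0},
    {"tx": -0.009,"ty": 0,"tz": 0,"spin": 0,"claw": 0},
    {"tx": -0.012,"ty": 0,"tz": 0,"spin": 0,"claw": 0},
    {"tx": -0.014,"ty": 0,"tz": 0,"spin": 0,"claw": 0},
    {"tx": -0.016,"ty": 0,"tz": 0,"spin": 0,"claw": 0},
    {"tx": -0.018,"ty": 0,"tz": 0,"spin": 0,"claw": 0},
    {"tx": -0.02,"ty": 0,"tz": 0,"spin": 0,"claw": 0},
  ],
)

```text
time: 3.48
position: [0.5191, 0.0529, 0.2326]
tool_rot: [0.402, -3.113, 0.0]
ft_force: [-6.8, -1.4, 5.7]
grip_width: 0.005
```

step_arm(
  increments=[
    {"tx": -0.0015,"ty": 0,"tz": 0,"spin": 0,"claw": 0},
    {"tx": -0.003,"ty": 0,"tz": 0,"spin": 0,"claw": 0},
    {"tx": -0.004,"ty": 0,"tz": 0,"spin": 0,"claw": 0},
    {"tx": -0.005,"ty": 0,"tz": 0,"spin": 0,"claw": 0},
  ],
)

```text
time: 3.82
position: [0.5224, 0.0536, 0.2321]
tool_rot: [0.401, -3.109, -0.0]
ft_force: [-8.4, -3.0, 3.6]
grip_width: 0.004
```

step_arm(
  increments=[
    {"tx": -0.001,"ty": 0,"tz": 0,"spin": 0,"claw": 0},
    {"tx": -0.002,"ty": 0,"tz": 0,"spin": 0,"claw": 0},
    {"tx": -0.003,"ty": 0,"tz": 0,"spin": 0,"claw": 0},
    {"tx": -0.004,"ty": 0,"tz": 0,"spin": 0,"claw": 0},
    {"tx": -0.004,"ty": 0,"tz": 0,"spin": 0,"claw": 0},
  ],
)

```text
time: 4.23
position: [0.5282, 0.0553, 0.2324]
tool_rot: [0.403, -3.115, 0.0]
ft_force: [-1.9, -1.0, -2.2]
grip_width: 0.006
```

```bash
python3 -c "
from h import *
st()
im=[imaging.get_image(n) for n in('scene','side')]
cv2.imwrite('pics/d1.png',np.hstack([cv2.resize(im[0][140:255,250:380],(400,354),interpolation=3),cv2.resize(im[1][195:310,240:370],(400,354),interpolation=3)]))"
```

```text
t 4.23 pos [0.5282 0.0553 0.2324] ang_y 104.7 F [-1.9 -1.  -2.2] w 0.006 q [-0.55  0.24  0.44  1.95 -0.12  0.98  1.77]
```

View pics/d1.png

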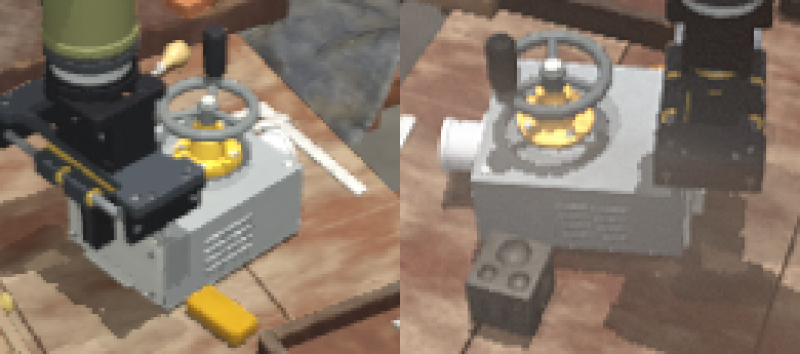

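The picture shows the drawer (almost) home, and the force dropped as it snapped. I press a bit more to confirm it meets a hard stop.

step_arm(
  increments=[
    {"tx": -0.001,"ty": 0,"tz": 0,"spin": 0,"claw": 0},
    {"tx": -0.002,"ty": 0,"tz": 0,"spin": 0,"claw": 0},
    {"tx": -0.003,"ty": 0,"tz": 0,"spin": 0,"claw": 0},
    {"tx": -0.003,"ty": 0,"tz": 0,"spin": 0,"claw": 0},
  ],
)

```text
time: 4.67
position: [0.5294, 0.0555, 0.2325]
tool_rot: [0.401, -3.109, -0.0]
ft_force: [-10.9, -2.3, 6.7]
grip_width: 0.003
```

step_arm(
  increments=[
    {"tx": -0.001,"ty": 0,"tz": 0,"spin": 0,"claw": 0},
    {"tx": -0.002,"ty": 0,"tz": 0,"spin": 0,"claw": 0},
    {"tx": -0.002,"ty": 0,"tz": 0,"spin": 0,"claw": 0},
  ],
)

```text
time: 4.92
position: [0.5302, 0.0556, 0.2325]
tool_rot: [0.401, -3.105, -0.0]
ft_force: [-16.6, -3.0, 11.5]
grip_width: 0.003
```

The drawer is on its hard stop with 17 N pushing and no further travel. I back off, rise, and go above the handle.

step_arm(
  increments=[
    {"tx": 0.008,"ty": 0,"tz": 0,"spin": 0,"claw": 0},
    {"tx": 0.014,"ty": 0,"tz": -0.01,"spin": 0,"claw": 0},
    {"tx": 0.016,"ty": 0,"tz": -0.04,"spin": 0,"claw": 0},
    {"tx": 0.016,"ty": 0,"tz": -0.07,"spin": 0,"claw": 0},
    {"tx": 0.016,"ty": 0,"tz": -0.1,"spin": 0,"claw": 0.5},
    {"tx": 0.016,"ty": 0,"tz": -0.13,"spin": 0,"claw": 1},
    {"tx": 0.016,"ty": 0,"tz": -0.16,"spin": 0,"claw": 1},
    {"tx": 0.016,"ty": 0,"tz": -0.185,"spin": 0,"claw": 1},
  ],
)

```text
time: 5.58
position: [0.5183, 0.0526, 0.4212]
tool_rot: [-0.402, 3.109, 0.002]
ft_force: [0.1, 0.3, 0.1]
grip_width: 0.221
```

```bash
python3 -c "
from h import *
to(.666,.112,.415)"
```

```text
t 5.58 pos [0.5183 0.0526 0.4212] ang_y 104.7 F [0.1 0.3 0.1] w 0.221 q [-0.59  0.03  0.45  1.76 -0.01  1.35  1.69]
move [-0.1579  0.0199  0.0072]
```

step_arm(
  increments=[
    {"tx": -0.03,"ty": 0.004,"tz": 0,"spin": 0,"claw": 1},
    {"tx": -0.06,"ty": 0.008,"tz": 0,"spin": 0,"claw": 1},
    {"tx": -0.09,"ty": 0.012,"tz": 0,"spin": 0,"claw": 1},
    {"tx": -0.12,"ty": 0.016,"tz": 0,"spin": 0,"claw": 1},
    {"tx": -0.145,"ty": 0.02,"tz": 0,"spin": 0,"claw": 1},
    {"tx": -0.158,"ty": 0.02,"tz": 0.007,"spin": 0,"claw": 1},
    {"tx": -0.158,"ty": 0.02,"tz": 0.007,"spin": 0,"claw": 1},
  ],
)

```text
time: 6.17
position: [0.6675, 0.1141, 0.4091]
tool_rot: [-0.406, 3.114, -0.001]
ft_force: [-0.7, -0.4, 0.0]
grip_width: 0.758
```

```bash
python3 -c "
from h import *
to(.666,.112,.3315)
cv2.imwrite('pics/w2.png',imaging.get_image('wrist'))
for p in [(.666,.112,.188),(.666,.112,.142),(.644,.081,.138)]: print(np.round(proj('wrist',p)))"
```

```text
t 6.17 pos [0.6675 0.1141 0.4091] ang_y 104.8 F [-0.7 -0.4  0. ] w 0.758 q [-0.54  0.39  0.45  1.39 -0.17  1.4   1.74]
move [ 0.0021 -0.0016  0.0776]
[316. 222.]
[316. 205.]
[288. 171.]
```

View pics/w2.png

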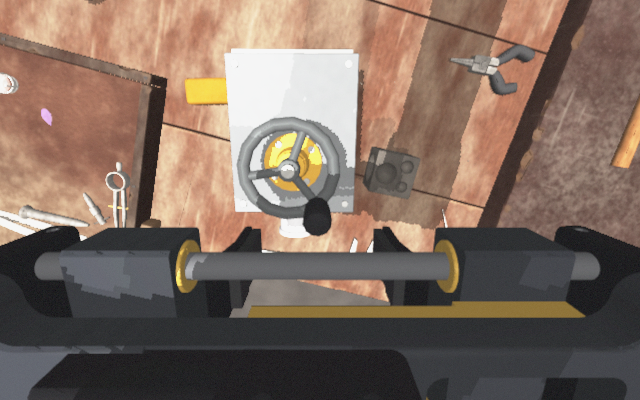

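Wrist view: the drawer plate lies flush at (290,50). The wheel centre is at (289,169) and the handle top at (317,221), both within 2 px of prediction. I descend and grip.

step_arm(
  increments=[
    {"tx": 0.002,"ty": -0.001,"tz": 0.015,"spin": 0,"claw": 1},
    {"tx": 0.002,"ty": -0.001,"tz": 0.03,"spin": 0,"claw": 1},
    {"tx": 0.002,"ty": -0.001,"tz": 0.045,"spin": 0,"claw": 1},
    {"tx": 0.002,"ty": -0.001,"tz": 0.06,"spin": 0,"claw": 1},
    {"tx": 0.002,"ty": -0.001,"tz": 0.07,"spin": 0,"claw": 1},
    {"tx": 0.002,"ty": -0.001,"tz": 0.075,"spin": 0,"claw": 1},
    {"tx": 0.002,"ty": -0.001,"tz": 0.075,"spin": 0,"claw": 1},
  ],
)

```text
time: 6.8
position: [0.6631, 0.1104, 0.3353]
tool_rot: [0.402, -3.115, -0.0]
ft_force: [0.5, -0.8, -0.1]
grip_width: 1.001
```

step_arm(
  increments=[
    {"tx": 0,"ty": 0,"tz": 0,"spin": 0,"claw": 0},
    {"tx": 0,"ty": 0,"tz": 0,"spin": 0,"claw": 0},
    {"tx": 0,"ty": 0,"tz": 0,"spin": 0,"claw": 0},
    {"tx": 0,"ty": 0,"tz": 0,"spin": 0,"claw": 0},
    {"tx": 0,"ty": 0,"tz": 0,"spin": 0,"claw": 0},
    {"tx": 0,"ty": 0,"tz": 0,"spin": 0,"claw": 0},
    {"tx": 0,"ty": 0,"tz": 0,"spin": 0,"claw": 0},
    {"tx": 0,"ty": 0,"tz": 0,"spin": 0,"claw": 0},
  ],
  force=30,
)

```text
time: 7.47
position: [0.6636, 0.1106, 0.3358]
tool_rot: [-0.403, 3.116, 0.0]
ft_force: [-0.2, -0.4, -0.7]
grip_width: 0.478
```

```bash
cat >> h.py <<'E'
AX=np.array([.644,.081])
def circ(step,n=8,ax=AX,r=.04,th0=None):
    """rows moving the handle by step deg per row (world ccw +), from the present pose"""
    s,M=st();p=s['position'][:2];d=p-ax;th=np.degrees(np.arctan2(d[1],d[0]))
    print("handle angle",round(th,1),"r",round(float(np.hypot(*d)),4))
    th=th if th0 is None else th0
    for k in range(1,n+1):
        a=np.radians(th+k*step);q=ax+r*np.array([np.cos(a),np.sin(a)])
        m=M[:2,:2].T@(q-p);print(f"tx {m[0]:.3f} ty {m[1]:.3f}")
E
python3 -c "
from h import *
circ(-10)"
```

```text
t 7.47 pos [0.6636 0.1106 0.3358] ang_y 104.7 F [-0.2 -0.4 -0.7] w 0.478 q [-0.53  0.43  0.44  1.49 -0.18  1.26  1.75]
handle angle 56.4 r 0.0355
tx -0.008 ty -0.003
tx -0.011 ty -0.009
tx -0.013 ty -0.016
tx -0.013 ty -0.022
tx -0.013 ty -0.029
tx -0.011 ty -0.036
tx -0.009 ty -0.043
tx -0.005 ty -0.048
```

step_arm(
  increments=[
    {"tx": 0,"ty": 0,"tz": 0.003,"spin": 0,"claw": 0},
    {"tx": 0,"ty": 0,"tz": 0.003,"spin": 0,"claw": 0},
    {"tx": 0,"ty": 0,"tz": 0.003,"spin": 0,"claw": 0},
    {"tx": 0,"ty": 0,"tz": 0.003,"spin": 0,"claw": 0},
    {"tx": 0,"ty": 0,"tz": 0.003,"spin": 0,"claw": 0},
    {"tx": 0,"ty": 0,"tz": 0.003,"spin": 0,"claw": 0},
    {"tx": 0,"ty": 0,"tz": 0.003,"spin": 0,"claw": 0},
  ],
  force=30,
)

```text
time: 8.05
position: [0.6634, 0.1113, 0.3323]
tool_rot: [0.404, -3.115, -0.001]
ft_force: [0.1, 2.7, -3.0]
grip_width: 0.236
```

```bash
python3 -c "
from h import *
circ(-10,r=.0375)"
```

```text
t 8.05 pos [0.6634 0.1113 0.3323] ang_y 104.8 F [ 0.1  2.7 -3. ] w 0.236 q [-0.53  0.43  0.43  1.5  -0.19  1.26  1.75]
handle angle 57.3 r 0.036
tx -0.005 ty -0.004
tx -0.008 ty -0.010
tx -0.010 ty -0.016
tx -0.011 ty -0.023
tx -0.011 ty -0.029
tx -0.009 ty -0.036
tx -0.007 ty -0.042
tx -0.003 ty -0.047
```

```bash
python3 -c "
from h import *
circ(-10,ax=np.array([.641,.0781]))"
```

```text
t 8.05 pos [0.6634 0.1113 0.3323] ang_y 104.8 F [ 0.1  2.7 -3. ] w 0.236 q [-0.53  0.43  0.43  1.5  -0.19  1.26  1.75]
handle angle 55.9 r 0.04
tx -0.004 ty -0.006
tx -0.007 ty -0.012
tx -0.009 ty -0.019
tx -0.010 ty -0.026
tx -0.009 ty -0.032
tx -0.008 ty -0.039
tx -0.005 ty -0.046
tx -0.001 ty -0.051
```

step_arm(
  increments=[
    {"tx": -0.004,"ty": -0.006,"tz": 0,"spin": 0,"claw": 0},
    {"tx": -0.007,"ty": -0.012,"tz": 0,"spin": 0,"claw": 0},
    {"tx": -0.009,"ty": -0.019,"tz": 0,"spin": 0,"claw": 0},
    {"tx": -0.01,"ty": -0.026,"tz": 0,"spin": 0,"claw": 0},
  ],
)

```text
time: 8.38
position: [0.6791, 0.0862, 0.3322]
tool_rot: [0.4, -3.11, 0.001]
ft_force: [-10.5, 1.1, 2.1]
grip_width: 0.233
```

step_arm(
  increments=[
    {"tx": 0.001,"ty": -0.006,"tz": 0,"spin": 0,"claw": 0},
    {"tx": 0.002,"ty": -0.013,"tz": 0,"spin": 0,"claw": 0},
    {"tx": 0.005,"ty": -0.02,"tz": 0,"spin": 0,"claw": 0},
    {"tx": 0.009,"ty": -0.025,"tz": 0,"spin": 0,"claw": 0},
  ],
)

```text
time: 8.72
position: [0.6759, 0.0622, 0.3322]
tool_rot: [0.403, -3.108, -0.007]
ft_force: [-9.2, 7.2, 1.5]
grip_width: 0.237
```

```bash
python3 -c "
from h import *
circ(-20,ax=np.array([.641,.0781]))"
```

```text
t 8.72 pos [0.6759 0.0622 0.3322] ang_y 104.8 F [-9.2  7.2  1.5] w 0.237 q [-0.46  0.45  0.45  1.48 -0.2   1.27  1.84]
handle angle -24.5 r 0.0384
tx 0.009 ty -0.010
tx 0.022 ty -0.015
tx 0.036 ty -0.015
tx 0.049 ty -0.011
tx 0.060 ty -0.002
tx 0.067 ty 0.010
tx 0.070 ty 0.024
tx 0.067 ty 0.037
```

```bash
cat >> h.py <<'E'
from scipy.optimize import least_squares
def fit(P):
    P=np.array(P);r=least_squares(lambda c:np.hypot(*(P-c).T)-.04,AX);print("centre",np.round(r.x,4),"res mm",np.round(r.fun*1e3,2));return r.x
E
python3 -c "
from h import *
c=fit([(.6634,.1113),(.6791,.0862),(.6759,.0622)])
circ(-15,ax=c)"
```

```text
centre [0.6397 0.0791] res mm [-0.03  0.04 -0.03]
t 8.72 pos [0.6759 0.0622 0.3322] ang_y 104.8 F [-9.2  7.2  1.5] w 0.237 q [-0.46  0.45  0.45  1.48 -0.2   1.27  1.84]
handle angle -25.1 r 0.04
tx 0.008 ty -0.007
tx 0.017 ty -0.012
tx 0.027 ty -0.014
tx 0.038 ty -0.014
tx 0.048 ty -0.011
tx 0.056 ty -0.005
tx 0.063 ty 0.003
tx 0.068 ty 0.012
```

```bash
cat >> h.py <<'E'
def go(cmd,c,th0,step,n=8):
    """rows from commanded xy cmd around centre c"""
    A=np.radians(104.8);Tx=-np.array([np.sin(A),-np.cos(A)]);Ty=np.array([np.cos(A),np.sin(A)])
    for k in range(1,n+1):
        a=np.radians(th0+k*step);q=c+.04*np.array([np.cos(a),np.sin(a)]);m=np.round([Tx@(q-cmd),Ty@(q-cmd)],3)
        print(f'{{"tx": {m[0]}, "ty": {m[1]}, "tz": 0, "spin": 0, "claw": 0}},',end=" ")
    print("end cmd",np.round(cmd+Tx*m[0]+Ty*m[1],4),"angle",th0+n*step)
E
python3 -c "
from h import *
go(np.array([.6774,.0622]),np.array([.6397,.0791]),-25,-15)"
```

```text
{"tx": 0.009, "ty": -0.007, "tz": 0, "spin": 0, "claw": 0}, {"tx": 0.018, "ty": -0.012, "tz": 0, "spin": 0, "claw": 0}, {"tx": 0.029, "ty": -0.014, "tz": 0, "spin": 0, "claw": 0}, {"tx": 0.039, "ty": -0.013, "tz": 0, "spin": 0, "claw": 0}, {"tx": 0.049, "ty": -0.01, "tz": 0, "spin": 0, "claw": 0}, {"tx": 0.058, "ty": -0.005, "tz": 0, "spin": 0, "claw": 0}, {"tx": 0.065, "ty": 0.003, "tz": 0, "spin": 0, "claw": 0}, {"tx": 0.07, "ty": 0.012, "tz": 0, "spin": 0, "claw": 0}, end cmd [0.6067 0.0559] angle -145
```

step_arm(
  increments=[
    {"tx": 0.009,"ty": -0.007,"tz": 0,"spin": 0,"claw": 0},
    {"tx": 0.018,"ty": -0.012,"tz": 0,"spin": 0,"claw": 0},
    {"tx": 0.029,"ty": -0.014,"tz": 0,"spin": 0,"claw": 0},
    {"tx": 0.039,"ty": -0.013,"tz": 0,"spin": 0,"claw": 0},
    {"tx": 0.049,"ty": -0.01,"tz": 0,"spin": 0,"claw": 0},
  ],
)

```text
time: 9.13
position: [0.6331, 0.04, 0.3323]
tool_rot: [-0.402, 3.113, 0.004]
ft_force: [3.9, 6.7, -7.0]
grip_width: 0.232
```

step_arm(
  increments=[
    {"tx": 0.009,"ty": 0.005,"tz": 0,"spin": 0,"claw": 0},
    {"tx": 0.016,"ty": 0.013,"tz": 0,"spin": 0,"claw": 0},
    {"tx": 0.021,"ty": 0.022,"tz": 0,"spin": 0,"claw": 0},
  ],
)

```text
time: 9.38
position: [0.6074, 0.054, 0.3323]
tool_rot: [-0.399, 3.113, -0.002]
ft_force: [6.5, 1.3, -8.7]
grip_width: 0.236
```

```bash
python3 -c "
from h import *
s,M=st()
c=fit([(.6634,.1113),(.6791,.0862),(.6759,.0622),s['position'][:2]])
d=s['position'][:2]-c;th=np.degrees(np.arctan2(d[1],d[0]));print(th)
go(np.array([.6067,.0559]),c,-145,-6,24)"
```

```text
t 9.38 pos [0.6074 0.054  0.3323] ang_y 104.6 F [ 6.5  1.3 -8.7] w 0.236 q [-0.51  0.29  0.46  1.67 -0.14  1.21  1.8 ]
centre [0.6395 0.0788] res mm [ 0.34  0.26 -0.03  0.55]
-142.3695307342812
{"tx": 0.001, "ty": 0.004, "tz": 0, "spin": 0, "claw": 0}, {"tx": 0.002, "ty": 0.008, "tz": 0, "spin": 0, "claw": 0}, {"tx": 0.002, "ty": 0.012, "tz": 0, "spin": 0, "claw": 0}, {"tx": 0.002, "ty": 0.016, "tz": 0, "spin": 0, "claw": 0}, {"tx": 0.002, "ty": 0.021, "tz": 0, "spin": 0, "claw": 0}, {"tx": 0.001, "ty": 0.025, "tz": 0, "spin": 0, "claw": 0}, {"tx": -0.0, "ty": 0.029, "tz": 0, "spin": 0, "claw": 0}, {"tx": -0.002, "ty": 0.032, "tz": 0, "spin": 0, "claw": 0}, {"tx": -0.004, "ty": 0.036, "tz": 0, "spin": 0, "claw": 0}, {"tx": -0.007, "ty": 0.039, "tz": 0, "spin": 0, "claw": 0}, {"tx": -0.01, "ty": 0.042, "tz": 0, "spin": 0, "claw": 0}, {"tx": -0.013, "ty": 0.045, "tz": 0, "spin": 0, "claw": 0}, {"tx": -0.016, "ty": 0.048, "tz": 0, "spin": 0, "claw": 0}, {"tx": -0.02, "ty": 0.05, "tz": 0, "spin": 0, "claw": 0}, {"tx": -0.024, "ty": 0.051, "tz": 0, "spin": 0, "claw": 0}, {"tx": -0.028, "ty": 0.053, "tz": 0, "spin": 0, "claw": 0}, {"tx": -0.032, "ty": 0.053, "tz": 0, "spin": 0, "claw": 0}, {"tx": -0.036, "ty": 0.054, "tz": 0, "spin": 0, "claw": 0}, {"tx": -0.04, "ty": 0.054, "tz": 0, "spin": 0, "claw": 0}, {"tx": -0.044, "ty": 0.053, "tz": 0, "spin": 0, "claw": 0}, {"tx": -0.048, "ty": 0.052, "tz": 0, "spin": 0, "claw": 0}, {"tx": -0.052, "ty": 0.051, "tz": 0, "spin": 0, "claw": 0}, {"tx": -0.056, "ty": 0.049, "tz": 0, "spin": 0, "claw": 0}, {"tx": -0.06, "ty": 0.047, "tz": 0, "spin": 0, "claw": 0}, end cmd [0.6527 0.1167] angle -289
```

```bash
cat >> h.py <<'E'
def table(cmd,c,th0,step,n,per):
    A=np.radians(104.8);Tx=-np.array([np.sin(A),-np.cos(A)]);Ty=np.array([np.cos(A),np.sin(A)]);base=np.zeros(2)
    for k in range(1,n+1):
        a=np.radians(th0+k*step);q=c+.04*np.array([np.cos(a),np.sin(a)]);m=np.round([Tx@(q-cmd),Ty@(q-cmd)],3)
        w=np.round(m-base,3);print(f'({w[0]:g},{w[1]:g})',end=" ")
        if k%per==0:
            base=m;print(" ->",th0+k*step,"cmd",np.round(cmd+Tx*m[0]+Ty*m[1],4))
E
python3 -c "
from h import *
table(np.array([.6067,.0559]),np.array([.6395,.0788]),-145,-6,60,4)"
```

```text
(0.001,0.004) (0.002,0.008) (0.002,0.012) (0.002,0.016)  -> -169 cmd [0.6007 0.0709]
(0,0.005) (-0.001,0.009) (-0.002,0.013) (-0.004,0.016)  -> -193 cmd [0.6005 0.0873]
(-0.002,0.004) (-0.005,0.007) (-0.008,0.01) (-0.011,0.013)  -> -217 cmd [0.6078 0.1027]
(-0.003,0.003) (-0.007,0.005) (-0.011,0.006) (-0.015,0.008)  -> -241 cmd [0.6202 0.1143]
(-0.004,0) (-0.008,0.001) (-0.012,0.001) (-0.016,0)  -> -265 cmd [0.6357 0.1184]
(-0.004,-0.001) (-0.008,-0.002) (-0.012,-0.004) (-0.016,-0.006)  -> -289 cmd [0.6527 0.1167]
(-0.003,-0.003) (-0.006,-0.005) (-0.009,-0.009) (-0.011,-0.012)  -> -313 cmd [0.6664 0.1079]
(-0.002,-0.004) (-0.004,-0.007) (-0.005,-0.011) (-0.006,-0.016)  -> -337 cmd [0.6763 0.0939]
(-0.001,-0.004) (0,-0.008) (0,-0.012) (0.001,-0.016)  -> -361 cmd [0.6794 0.0782]
(0.001,-0.004) (0.003,-0.008) (0.005,-0.011) (0.008,-0.015)  -> -385 cmd [0.6755 0.0617]
(0.003,-0.003) (0.006,-0.006) (0.009,-0.008) (0.013,-0.01)  -> -409 cmd [0.6655 0.0487]
(0.004,-0.002) (0.008,-0.003) (0.012,-0.004) (0.016,-0.004)  -> -433 cmd [0.651  0.0407]
(0.004,0) (0.008,0) (0.012,0.001) (0.016,0.003)  -> -457 cmd [0.6348 0.0395]
(0.004,0.001) (0.008,0.004) (0.011,0.006) (0.014,0.009)  -> -481 cmd [0.619  0.0447]
(0.003,0.003) (0.005,0.006) (0.007,0.01) (0.009,0.014)  -> -505 cmd [0.6067 0.0559]
```

step_arm(
  increments=[
    {"tx": 0.001,"ty": 0.004,"tz": 0,"spin": 0,"claw": 0},
    {"tx": 0.002,"ty": 0.008,"tz": 0,"spin": 0,"claw": 0},
    {"tx": 0.002,"ty": 0.012,"tz": 0,"spin": 0,"claw": 0},
    {"tx": 0.002,"ty": 0.016,"tz": 0,"spin": 0,"claw": 0},
  ],
)

```text
time: 9.72
position: [0.6005, 0.0687, 0.3323]
tool_rot: [0.399, -3.114, 0.003]
ft_force: [-1.4, -2.6, -5.5]
grip_width: 0.238
```

step_arm(
  increments=[
    {"tx": 0,"ty": 0.005,"tz": 0,"spin": 0,"claw": 0},
    {"tx": -0.001,"ty": 0.009,"tz": 0,"spin": 0,"claw": 0},
    {"tx": -0.002,"ty": 0.013,"tz": 0,"spin": 0,"claw": 0},
    {"tx": -0.004,"ty": 0.016,"tz": 0,"spin": 0,"claw": 0},
  ],
)

```text
time: 10.05
position: [0.5997, 0.0875, 0.3323]
tool_rot: [0.403, -3.112, -0.001]
ft_force: [-6.9, -1.1, -4.6]
grip_width: 0.239
```

step_arm(
  increments=[
    {"tx": -0.002,"ty": 0.004,"tz": 0,"spin": 0,"claw": 0},
    {"tx": -0.005,"ty": 0.007,"tz": 0,"spin": 0,"claw": 0},
    {"tx": -0.008,"ty": 0.01,"tz": 0,"spin": 0,"claw": 0},
    {"tx": -0.011,"ty": 0.013,"tz": 0,"spin": 0,"claw": 0},
  ],
)

```text
time: 10.38
position: [0.6071, 0.1042, 0.3324]
tool_rot: [0.405, -3.112, -0.004]
ft_force: [-3.4, 0.4, -6.4]
grip_width: 0.236
```

step_arm(
  increments=[
    {"tx": -0.003,"ty": 0.003,"tz": 0,"spin": 0,"claw": 0},
    {"tx": -0.007,"ty": 0.005,"tz": 0,"spin": 0,"claw": 0},
    {"tx": -0.011,"ty": 0.006,"tz": 0,"spin": 0,"claw": 0},
    {"tx": -0.015,"ty": 0.008,"tz": 0,"spin": 0,"claw": 0},
  ],
)

```text
time: 10.72
position: [0.6203, 0.1155, 0.3324]
tool_rot: [0.405, -3.114, -0.003]
ft_force: [-3.4, 1.4, -8.7]
grip_width: 0.237
```

step_arm(
  increments=[
    {"tx": -0.004,"ty": 0,"tz": 0,"spin": 0,"claw": 0},
    {"tx": -0.008,"ty": 0.001,"tz": 0,"spin": 0,"claw": 0},
    {"tx": -0.012,"ty": 0.001,"tz": 0,"spin": 0,"claw": 0},
    {"tx": -0.016,"ty": 0,"tz": 0,"spin": 0,"claw": 0},
  ],
)

```text
time: 11.05
position: [0.6362, 0.1197, 0.3324]
tool_rot: [-0.405, 3.115, 0.004]
ft_force: [-3.1, 5.9, -8.8]
grip_width: 0.238
```

step_arm(
  increments=[
    {"tx": -0.004,"ty": -0.001,"tz": 0,"spin": 0,"claw": 0},
    {"tx": -0.008,"ty": -0.002,"tz": 0,"spin": 0,"claw": 0},
    {"tx": -0.012,"ty": -0.004,"tz": 0,"spin": 0,"claw": 0},
    {"tx": -0.016,"ty": -0.006,"tz": 0,"spin": 0,"claw": 0},
  ],
)

```text
time: 11.38
position: [0.6535, 0.1169, 0.3324]
tool_rot: [-0.404, 3.115, 0.001]
ft_force: [-0.3, 4.8, -10.7]
grip_width: 0.237
```

step_arm(
  increments=[
    {"tx": -0.003,"ty": -0.003,"tz": 0,"spin": 0,"claw": 0},
    {"tx": -0.006,"ty": -0.005,"tz": 0,"spin": 0,"claw": 0},
    {"tx": -0.009,"ty": -0.009,"tz": 0,"spin": 0,"claw": 0},
    {"tx": -0.011,"ty": -0.012,"tz": 0,"spin": 0,"claw": 0},
  ],
)

```text
time: 11.72
position: [0.6675, 0.1071, 0.3325]
tool_rot: [-0.402, 3.114, -0.0]
ft_force: [1.5, 5.0, -11.8]
grip_width: 0.239
```

step_arm(
  increments=[
    {"tx": -0.002,"ty": -0.004,"tz": 0.001,"spin": 0,"claw": 0},
    {"tx": -0.004,"ty": -0.007,"tz": 0.001,"spin": 0,"claw": 0},
    {"tx": -0.005,"ty": -0.011,"tz": 0.001,"spin": 0,"claw": 0},
    {"tx": -0.006,"ty": -0.016,"tz": 0.001,"spin": 0,"claw": 0},
  ],
)

```text
time: 12.05
position: [0.6749, 0.0973, 0.3323]
tool_rot: [0.407, -3.11, -0.014]
ft_force: [-12.4, 16.4, -0.9]
grip_width: 0.235
```

The force has jumped to 20 N against the motion, so this is probably the stop near 27°. One more small nudge will confirm it.

step_arm(
  increments=[
    {"tx": 0,"ty": -0.001,"tz": 0,"spin": 0,"claw": 0},
    {"tx": 0,"ty": -0.002,"tz": 0,"spin": 0,"claw": 0},
    {"tx": 0,"ty": -0.003,"tz": 0,"spin": 0,"claw": 0},
    {"tx": 0,"ty": -0.003,"tz": 0,"spin": 0,"claw": 0},
  ],
)

```text
time: 12.38
position: [0.675, 0.0969, 0.3323]
tool_rot: [0.412, -3.109, -0.018]
ft_force: [-9.9, 14.9, -2.7]
grip_width: 0.236
```

```bash
python3 -c "
from h import *
s,M=st()
c=fit([(.6759,.0622),(.6074,.054),(.6005,.0687),(.5997,.0875),(.6071,.1042),(.6203,.1155),(.6362,.1197),(.6535,.1169),(.6675,.1071)])
for k in (c,):
  d=s['position'][:2]-k;print(np.degrees(np.arctan2(d[1],d[0])),np.hypot(*d))"
```

```text
t 12.38 pos [0.675  0.0969 0.3323] ang_y 105.1 F [-9.9 14.9 -2.7] w 0.236 q [-0.49  0.45  0.43  1.47 -0.2   1.27  1.79]
centre [0.6389 0.0796] res mm [ 0.89  0.54 -0.13 -0.03  0.21  0.46  0.24  0.11 -0.27]
25.67801241308655 0.04009905003070678
```

```bash
python3 -c "
from h import *
s,M=st();print('tilt',np.round(M[:,2],4),'grasp',np.round(s['position']+M[:,2]*.1635,4))
table(np.array([.6771,.0910]),np.array([.6392,.0792]),26,15,48,8)"
```

```text
t 12.38 pos [0.675  0.0969 0.3323] ang_y 105.1 F [-9.9 14.9 -2.7] w 0.236 q [-0.49  0.45  0.43  1.47 -0.2   1.27  1.79]
tilt [-0.0072  0.0106 -0.9999] grasp [0.6738 0.0987 0.1688]
(0.004,0.016) (0.01,0.025) (0.017,0.032) (0.027,0.036) (0.037,0.038) (0.047,0.038) (0.057,0.034) (0.066,0.028)  -> 146 cmd [0.6061 0.1012]
(0.007,-0.007) (0.012,-0.017) (0.014,-0.027) (0.013,-0.037) (0.01,-0.047) (0.004,-0.056) (-0.004,-0.063) (-0.013,-0.068)  -> 266 cmd [0.6361 0.0388]
(-0.011,-0.002) (-0.021,-0.001) (-0.031,0.002) (-0.04,0.008) (-0.047,0.016) (-0.051,0.025) (-0.053,0.036) (-0.053,0.046)  -> 386 cmd [0.6756 0.0968]
(0.004,0.01) (0.01,0.019) (0.017,0.026) (0.027,0.03) (0.037,0.032) (0.047,0.032) (0.057,0.028) (0.066,0.022)  -> 506 cmd [0.6061 0.1012]
(0.007,-0.007) (0.012,-0.017) (0.014,-0.027) (0.013,-0.037) (0.01,-0.047) (0.004,-0.056) (-0.004,-0.063) (-0.013,-0.068)  -> 626 cmd [0.6361 0.0388]
(-0.011,-0.002) (-0.021,-0.001) (-0.031,0.002) (-0.04,0.008) (-0.047,0.016) (-0.051,0.025) (-0.053,0.036) (-0.053,0.046)  -> 746 cmd [0.6756 0.0968]
```

Stop confirmed: 18 N holds the wheel still for 0.3 s at a grasp angle of about 28°. Now the two turns back.

step_arm(
  increments=[
    {"tx": 0.002,"ty": 0.008,"tz": 0,"spin": 0,"claw": 0},
    {"tx": 0.004,"ty": 0.016,"tz": 0,"spin": 0,"claw": 0},
    {"tx": 0.01,"ty": 0.025,"tz": 0,"spin": 0,"claw": 0},
    {"tx": 0.017,"ty": 0.032,"tz": 0,"spin": 0,"claw": 0},
    {"tx": 0.027,"ty": 0.036,"tz": 0,"spin": 0,"claw": 0},
    {"tx": 0.037,"ty": 0.038,"tz": 0,"spin": 0,"claw": 0},
    {"tx": 0.047,"ty": 0.038,"tz": 0,"spin": 0,"claw": 0},
  ],
  force=40,
)

```text
time: 12.97
position: [0.6219, 0.1165, 0.3324]
tool_rot: [-0.404, 3.113, 0.003]
ft_force: [0.4, 4.4, -9.2]
grip_width: 0.233
```

```bash
python3 -c "
from h import *
s,M=st();g=(s['position']+M[:,2]*.1635)[:2];d=g-[.6392,.0792];print('grasp',g,np.degrees(np.arctan2(d[1],d[0])),np.hypot(*d))"
```

```text
t 12.97 pos [0.6219 0.1165 0.3324] ang_y 104.8 F [ 0.4  4.4 -9.2] w 0.233 q [-0.57  0.34  0.43  1.61 -0.15  1.22  1.71]
grasp [0.62226642 0.11688378] 114.19723945285998 0.04131359676872024
```

step_arm(
  increments=[
    {"tx": 0.01,"ty": -0.004,"tz": 0,"spin": 0,"claw": 0},
    {"tx": 0.019,"ty": -0.01,"tz": 0,"spin": 0,"claw": 0},
    {"tx": 0.026,"ty": -0.017,"tz": 0,"spin": 0,"claw": 0},
    {"tx": 0.031,"ty": -0.027,"tz": 0,"spin": 0,"claw": 0},
    {"tx": 0.033,"ty": -0.037,"tz": 0,"spin": 0,"claw": 0},
    {"tx": 0.032,"ty": -0.047,"tz": 0,"spin": 0,"claw": 0},
    {"tx": 0.029,"ty": -0.057,"tz": 0,"spin": 0,"claw": 0},
    {"tx": 0.023,"ty": -0.066,"tz": 0,"spin": 0,"claw": 0},
  ],
)

```text
time: 13.63
position: [0.6176, 0.0452, 0.3323]
tool_rot: [-0.402, 3.113, 0.003]
ft_force: [2.7, 8.2, -8.1]
grip_width: 0.231
```

```bash
cat >> h.py <<'E'
def ang():
    s,M=st();g=(s['position']+M[:,2]*.1635)[:2];d=g-[.6392,.0792];print('grasp',np.round(g,4),np.degrees(np.arctan2(d[1],d[0])),np.hypot(*d))
E
python3 -c "
from h import *
ang()"
```

```text
t 13.63 pos [0.6176 0.0452 0.3323] ang_y 104.7 F [ 2.7  8.2 -8.1] w 0.231 q [-0.5   0.32  0.46  1.64 -0.15  1.22  1.83]
grasp [0.6179 0.0455] -122.28001435913517 0.03980892233236953
```

On track (238° against 236° commanded).

step_arm(
  increments=[
    {"tx": -0.008,"ty": -0.007,"tz": 0,"spin": 0,"claw": 0},
    {"tx": -0.017,"ty": -0.012,"tz": 0,"spin": 0,"claw": 0},
    {"tx": -0.028,"ty": -0.014,"tz": 0,"spin": 0,"claw": 0},
    {"tx": -0.038,"ty": -0.013,"tz": 0,"spin": 0,"claw": 0},
    {"tx": -0.048,"ty": -0.01,"tz": 0,"spin": 0,"claw": 0},
    {"tx": -0.057,"ty": -0.004,"tz": 0,"spin": 0,"claw": 0},
    {"tx": -0.064,"ty": 0.004,"tz": 0,"spin": 0,"claw": 0},
    {"tx": -0.068,"ty": 0.013,"tz": 0,"spin": 0,"claw": 0},
  ],
)

```text
time: 14.3
position: [0.6789, 0.074, 0.3323]
tool_rot: [0.4, -3.11, 0.002]
ft_force: [-7.9, -1.1, 0.6]
grip_width: 0.233
```

step_arm(
  increments=[
    {"tx": -0.002,"ty": 0.011,"tz": 0,"spin": 0,"claw": 0},
    {"tx": -0.002,"ty": 0.021,"tz": 0,"spin": 0,"claw": 0},
    {"tx": 0.002,"ty": 0.031,"tz": 0,"spin": 0,"claw": 0},
    {"tx": 0.008,"ty": 0.04,"tz": 0,"spin": 0,"claw": 0},
    {"tx": 0.015,"ty": 0.047,"tz": 0,"spin": 0,"claw": 0},
    {"tx": 0.025,"ty": 0.051,"tz": 0,"spin": 0,"claw": 0},
    {"tx": 0.035,"ty": 0.053,"tz": 0,"spin": 0,"claw": 0},
    {"tx": 0.045,"ty": 0.053,"tz": 0,"spin": 0,"claw": 0},
  ],
)

```text
time: 14.97
position: [0.6212, 0.1164, 0.3323]
tool_rot: [-0.405, 3.114, 0.002]
ft_force: [3.3, -1.2, -5.1]
grip_width: 0.233
```

```bash
python3 -c "
from h import *
ang()"
```

```text
t 14.97 pos [0.6212 0.1164 0.3323] ang_y 104.8 F [ 3.3 -1.2 -5.1] w 0.233 q [-0.58  0.34  0.44  1.61 -0.15  1.22  1.72]
grasp [0.6214 0.1166] 115.41528061131628 0.041459775630950754
```

step_arm(
  increments=[
    {"tx": 0.01,"ty": -0.004,"tz": 0,"spin": 0,"claw": 0},
    {"tx": 0.019,"ty": -0.01,"tz": 0,"spin": 0,"claw": 0},
    {"tx": 0.026,"ty": -0.017,"tz": 0,"spin": 0,"claw": 0},
    {"tx": 0.031,"ty": -0.027,"tz": 0,"spin": 0,"claw": 0},
    {"tx": 0.033,"ty": -0.037,"tz": 0,"spin": 0,"claw": 0},
    {"tx": 0.032,"ty": -0.047,"tz": 0,"spin": 0,"claw": 0},
    {"tx": 0.029,"ty": -0.057,"tz": 0,"spin": 0,"claw": 0},
    {"tx": 0.023,"ty": -0.066,"tz": 0,"spin": 0,"claw": 0},
  ],
)

```text
time: 15.63
position: [0.6173, 0.0454, 0.3322]
tool_rot: [-0.403, 3.115, 0.004]
ft_force: [2.4, 7.8, -2.3]
grip_width: 0.237
```

step_arm(
  increments=[
    {"tx": -0.008,"ty": -0.007,"tz": 0,"spin": 0,"claw": 0},
    {"tx": -0.017,"ty": -0.012,"tz": 0,"spin": 0,"claw": 0},
    {"tx": -0.028,"ty": -0.014,"tz": 0,"spin": 0,"claw": 0},
    {"tx": -0.038,"ty": -0.013,"tz": 0,"spin": 0,"claw": 0},
    {"tx": -0.048,"ty": -0.01,"tz": 0,"spin": 0,"claw": 0},
    {"tx": -0.057,"ty": -0.004,"tz": 0,"spin": 0,"claw": 0},
    {"tx": -0.064,"ty": 0.004,"tz": 0,"spin": 0,"claw": 0},
    {"tx": -0.068,"ty": 0.013,"tz": 0,"spin": 0,"claw": 0},
  ],
)

```text
time: 16.3
position: [0.6788, 0.074, 0.3321]
tool_rot: [0.4, -3.11, 0.002]
ft_force: [-8.0, -0.8, 4.3]
grip_width: 0.228
```

step_arm(
  increments=[
    {"tx": -0.002,"ty": 0.006,"tz": 0,"spin": 0,"claw": 0},
    {"tx": -0.002,"ty": 0.011,"tz": 0,"spin": 0,"claw": 0},
    {"tx": -0.002,"ty": 0.017,"tz": 0,"spin": 0,"claw": 0},
    {"tx": -0.002,"ty": 0.021,"tz": 0,"spin": 0,"claw": 0},
    {"tx": -0.002,"ty": 0.022,"tz": 0,"spin": 0,"claw": 0},
    {"tx": -0.002,"ty": 0.022,"tz": 0,"spin": 0,"claw": 0},
    {"tx": -0.002,"ty": 0.022,"tz": 0,"spin": 0,"claw": 0},
    {"tx": -0.002,"ty": 0.022,"tz": 0,"spin": 0,"claw": 0},
  ],
)

```text
time: 16.97
position: [0.6752, 0.0962, 0.3321]
tool_rot: [0.401, -3.115, 0.001]
ft_force: [-4.2, -3.0, 3.2]
grip_width: 0.236
```

```bash
python3 -c "
from h import *
ang()
im=imaging.get_image('wrist');cv2.imwrite('pics/w3.png',im)"
```

```text
t 16.97 pos [0.6752 0.0962 0.3321] ang_y 104.7 F [-4.2 -3.   3.2] w 0.236 q [-0.51  0.45  0.45  1.47 -0.2   1.27  1.79]
grasp [0.6751 0.0961] 25.167791813696816 0.0396950016747538
```

View pics/w3.png

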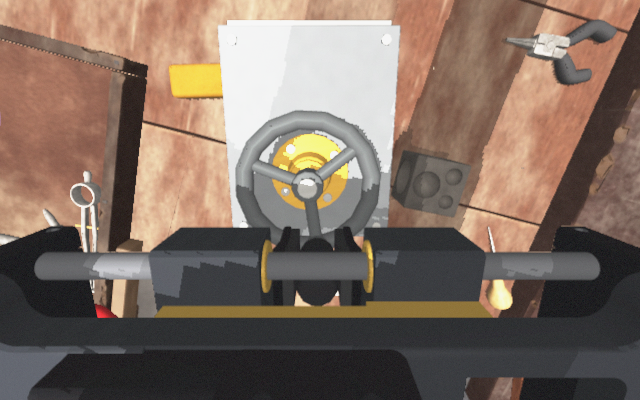

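The handle sits between the fingers at (318,270), the drawer plate lies flush at (308,22), and the bystanders in view are where they were. The angle is 25° against about 28° at the stop, so I give it a 2 mm trim and let it settle.

step_arm(
  increments=[
    {"tx": 0,"ty": 0.001,"tz": 0,"spin": 0,"claw": 0},
    {"tx": 0,"ty": 0.002,"tz": 0,"spin": 0,"claw": 0},
    {"tx": 0,"ty": 0.002,"tz": 0,"spin": 0,"claw": 0},
    {"tx": 0,"ty": 0.002,"tz": 0,"spin": 0,"claw": 0},
    {"tx": 0,"ty": 0.002,"tz": 0,"spin": 0,"claw": 0},
    {"tx": 0,"ty": 0.002,"tz": 0,"spin": 0,"claw": 0},
    {"tx": 0,"ty": 0.002,"tz": 0,"spin": 0,"claw": 0},
    {"tx": 0,"ty": 0.002,"tz": 0,"spin": 0,"claw": 0},
  ],
)

```text
time: 17.68
position: [0.6747, 0.0977, 0.3321]
tool_rot: [0.401, -3.115, 0.002]
ft_force: [-4.3, -4.0, 3.2]
grip_width: 0.233
```

```bash
python3 -c "
from h import *
ang();imaging.get_image('side');ang()
print(workorder.close_job())"
```

```text
t 17.68 pos [0.6747 0.0977 0.3321] ang_y 104.7 F [-4.3 -4.   3.2] w 0.233 q [-0.52  0.45  0.45  1.47 -0.2   1.27  1.78]
grasp [0.6745 0.0975] 27.357002888206196 0.03977770645438742
t 17.73 pos [0.6747 0.0977 0.3321] ang_y 104.7 F [-4.9 -2.6  4.2] w 0.233 q [-0.52  0.45  0.45  1.47 -0.2   1.27  1.78]
grasp [0.6745 0.0975] 27.384715673444955 0.039799660266019554
the job is handed in; nothing more can be done
None
```

The job is handed in at 17.7 s of the 72 s allowed; no verdict is reported, so success rests on my own checks.

- **Drawer:** I pushed it until the catch snapped, then held about 17 N against its hard stop. It was still flush in the last wrist picture.
- **Closed stop:** I turned the wheel clockwise about 1.1 turns until roughly 18 N no longer moved it, at a handle angle of about 28°.
- **Setting:** I backed it off two full turns counter-clockwise. The handle now stands at 27.4°, within about 1–2° of the stop direction, against the 15° allowed.
- **Grip and rest:** the handle is held at the 40 N grip setting, with finger opening 0.233. Two readings 0.05 s apart showed no movement.
- **Bystanders:** the doming block, wax block and side cutter looked untouched in the last picture. I did not look at the matchbox, loupe or calliper again at the end.

One check disagreed slightly. At the stop, a further 3 mm push did not raise the force, so the grip may have tilted or slipped by up to 3 mm. That adds at most about 4° of doubt to the stop angle, inside the tolerance.

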